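Clamp a sample bottle in the bench shaker

ROBOT

A 6-joint arm with a two-finger parallel gripper is mounted at the origin on a cart in front of the work surface, level with it; the furniture and walls round the work are solid. World frame = base frame: x ahead of the robot, y to its left, z up, the work surface at z = 0. Lengths are in mm, angles in rad, forces in N, time in s.
With the tool pointing down it reaches from about 400 to 925 mm from the base axis. Payload 12.5 kg.
Tool frame: the origin (TCP) lies at the very end of the fingers, on their centre line; the grasp point (between the pads) lies 19 mm behind it; z points along the fingers, y is the direction in which the jaws open and shut (so a half turn about z gives the same grasp; the last joint's range is limited). The gripper opens to 95 mm and grips with 3 to 60 N. Pads are 20 mm wide; open, the fingers measure 119 mm over their backs; the gripper's body (75 mm by 180 mm) begins 59 mm behind the grasp point.
Start: joints at [1.145, 0.491, 1.559, -0, 1.092, -0.106], TCP at [196.469, 593.335, 214.661] pointing down, gripper open.
Joint ranges: [-3.1, 3.1], [-0.84, 2.19], [0.05, 2.79], [-1.13, 4.28], [0.06, 2.93], [-2.69, 2.69]. Speed limits (rad/s): [2.22, 2.22, 2.79, 3.14, 3.14, 3.14].

INTERFACE

Orientations are given as [roll, pitch, yaw] about the fixed x, y, z axes, in that order (R = Rz(yaw) Ry(pitch) Rx(roll)).
In Python, from cell import env gives the robot as it stands.
- The arm moves only by the shell command python3 -m pendant 'ROWS'. ROWS is JSON, a list that holds one entry, the list of rows, each a list of 5 numbers: the opening, from 0 (shut) to 1 (fully open), then the shift along the tool's x, y, z in m, then the turn about the tool's z in rad. A call has exactly 8 rows; each row is the pose to reach, as a shift and turn from the pose commanded when the call began, along the tool's axes at that moment; what a row does not reach only later rows make up. A row lasts 1/10 s, in which the tool goes at most 50 mm and 8.59 degrees, less where a joint would pass 70% of its speed; a pose out of reach is approached as far as the arm can. A call with a gripper value outside its range is refused whole. The fingers move at their own pace and stop on an object; the grip force is fixed at half the most. Time passes only in rows, so rows that repeat a pose let the fingers close, or fill a call up. It gives the time, the measured TCP pose, the force and the opening at its end, in the units of the state.
- env.state(): the state, without advancing time (a new reading comes with each control period).
- env.read_camera(name): name is "scene" or "side" or "wrist"; returns a dict with "image" (420x560x3 uint8, blue, green, red), "range_z" (420x560 float32, mm along the optical axis (not along the pixel's ray), 0 where there is no reading), "fx", "fy", "cx", "cy" (pixels), "rvec" (rotation vector, rad) and "tvec" (3), from world to camera coordinates, as OpenCV has them; the wrist camera has in their place "tool_from_camera" (4x4, takes a point from camera to tool coordinates, whose origin is the TCP and whose axes are the flange's). Camera axes: x right, y down, z forward; pixel columns grow to the right and rows downward; lengths in mm; the calibration is good to about 2 mm. A picture is of the moment at which its call begins: read the wrist's pose just before it.
- env.job_done(): hands the job in, once; it reports no verdict.
The state is a dict: "t": time; "joints": joint angles; "qvel": joint speeds; "tau": joint torques, N m; "eef_pos": TCP position; "tcp_rot": TCP orientation; "ft_force": force on the tool from outside, world axes, zero at the start; "moment": the same for the moment, N m; "opening": opening from 0.0 (shut) to 1.0 (fully open).
Only numpy, scipy, OpenCV 4.12 (cv2) and the standard library are available. Lean on these libraries where they do the work, as an engineer would, in place of code of your own. Each camera call takes 0.05 s, during which the arm holds its last target. There are 200 camera calls.

TASK

A capped sample bottle stands in the cup of the bench shaker, ready to be shaken. Without gripping or lifting anything, push the upright clamp strap over with the outside of your fingers until its pad lies on the bottle's cap, then push the cam lever fully down so that its hooks draw the strap tight. Leave the bottle upright in its cup and the other things on the bench where they are.

Things in the scene. Friction and masses are not known exactly. Their poses are not given: they have to be found in the camera images.
- shaker: Grey bench shaker, 160 x 230 mm, fixed to the bench. Origin: centre of its underside; its x points away from its dial side, its y from the latch post to the hinge post, z up. All mechanism lies in its plane x = 20 mm: hinge axis at y 55, z 157; strap pin at y -70; lever axis at y -70, z 141 mm. Bottle cup (16 mm high) at y 0; table top at z 54.
- strap (a joint): Hinge of the steel clamp strap. 0 = level, clamped; about 0.033 = lying loose on the cap; 1.57 = upright; starts at 1.6 to 1.9, leaning away from the bottle (stops at 2.05 and -0.03). Stiff: it stays where it is left; about 1 N at its end moves it, 6 N on strap_push presses the sprung pad in to 0. The hooks catch its pin only below 0.05.
- cam_lever (a joint): Hinge of the cam lever on the latch post. 0 = fully down, locked (stop); its handle then points outward (shaker -y) and 0.70 rad below level. Starts open at 1.4 to 1.6 (stop at 1.66), handle about 0.8 rad above level. Stays where left; 2 to 4 N on the paddle moves it.
- strap_push (a point): Point to push on the strap: middle of its upper (when open: outer) face, 80 mm from the hinge axis. Strap 20 mm wide, 5 mm thick, rounded end 139 mm from the hinge; cross pin 43 mm long, 8 mm thick, 125 mm from the hinge. Face is free from 65 to 98 mm from the hinge; beyond that the open hooks stand beside the strap, 13 to 20 mm from its middle line and up to 12 mm above it.
- strap_hinge (a point): Middle of the strap's hinge axis, on top of the hinge post. The axis lies level, along the shaker's x.
- lever_paddle (a point): Middle of the black paddle's upper face, 62 mm from the lever axis. Paddle 46 mm wide, 50 mm long (37 to 87 mm from the axis), 9 mm thick, ribbed; push it here, at right angles to the face, outward and down.
- lever_axis (a point): Middle of the cam lever's axis, on the latch post, parallel to the strap's hinge axis. Two round steel hooks on the lever, one each side of the post, sweep over the strap's cross pin and pull it down as the lever goes down.
- bottle: Glass sample bottle with black screw cap, 48 mm across, 90 mm tall, loose in the shaker's cup. Origin: centre of its underside; z up. The cap's top is 144 mm above the bench.
- spare_bottle: Capped sample bottle, 42 x 78 mm, standing loose in front of the shaker. Origin: centre of underside.
- timer: Bench timer lying face up in front of the shaker, 62 x 66 x 19 mm. Origin: centre of underside.
- dish: Aluminium weighing dish, 59 mm across, 13 mm high, loose behind the shaker. Origin: centre of underside.
- crucible: Small porcelain crucible, 37 x 28 mm, loose behind the shaker. Origin: centre of underside.
- small_bottle: Capped sample bottle, 42 x 78 mm, standing loose at the left of the bench beside the computer tower, which is 400 mm tall and fills the left back of the bench (world x over 0.43, y 0.38 to 0.54 m): go round it. Origin: centre of underside.
- notebook: Notebook lying at the left front, 210 x 151 x 12 mm. Origin: centre of underside.
- brush: Brush with wooden handle lying at the right front, 201 mm long. Origin: centre of underside.
- tweezers: Steel tweezers lying at the right back, 140 mm long. Origin: centre of underside.
Not all that is in view belongs to the job. What is shaped like the bottle but blue or orange is not meant.

How it is judged:
By the outcome, as a careful person would: the job done as asked, in the order asked, and still so for the second after the job is handed in, with the robot touching nothing.
It also fails if it takes over 45 s, if anything falls off the work surface, if the arm or the gripper's body presses on something with over 40 N, if the wrist force passes 120 N, or if a joint passes its speed limit or range.

## Working session

There is one attempt and no reset: what is moved stays moved. The work goes in short steps, Python scripts to look and compute and a shell command to move; the robot and the scene stay as the last step left them, time stands still between calls to the robot, and variables do not carry over. Pictures are saved under pics/ and viewed, about 8 in all and at most 12, crops included, and the job is handed in when it is done.

```bash
ls; mkdir -p pics; cat > h.py <<'E'
import numpy as np,cv2
from cell import env
from scipy.spatial.transform import Rotation as R
def cam(n):
    d=env.read_camera(n); return d
def world(d,u,v,z=None):
    zz=d['range_z'][v,u] if z is None else z
    p=np.array([(u-d['cx'])/d['fx']*zz,(v-d['cy'])/d['fy']*zz,zz])
    r=cv2.Rodrigues(np.array(d['rvec'],float))[0]
    return r.T@(p-np.array(d['tvec']).ravel())
def cloud(d):
    h,w=d['range_z'].shape; U,V=np.meshgrid(np.arange(w),np.arange(h)); z=d['range_z']
    P=np.stack([(U-d['cx'])/d['fx']*z,(V-d['cy'])/d['fy']*z,z],-1)
    r=cv2.Rodrigues(np.array(d['rvec'],float))[0]
    W=(P-np.array(d['tvec']).ravel())@r; W[z==0]=np.nan; return W
E
python3 - <<'E'
from h import *
s=env.state(); print({k:np.round(v,3).tolist() for k,v in s.items()})
for n in("scene","side"):
    d=cam(n); cv2.imwrite(f"pics/{n}0.png",d['image']); np.savez(f"{n}0.npz",**d)
    r=cv2.Rodrigues(np.array(d['rvec'],float))[0]; print(n,-r.T@np.array(d['tvec']).ravel(),d['fx'])
E
```

```text
pics
{'t': 0.0, 'joints': [1.145, 0.492, 1.559, 0.0, 1.092, -0.106], 'qvel': [-0.001, 0.0, 0.0, 0.002, 0.001, 0.001], 'tau': [-0.002, -61.264, -25.818, 0.069, 0.048, -0.0], 'eef_pos': [196.329, 593.105, 214.044], 'tcp_rot': [-3.14, -0.0, 2.822], 'ft_force': [-0.429, 0.15, 0.672], 'moment': [0.007, -0.008, -0.018], 'opening': 1.001}
scene [ 575.14540024 -891.36625492 1137.21481101] 505.94357925488305
side [  82.43997956 -546.70085818 1065.89378101] 428.31624111740496
```

View pics/scene0.png

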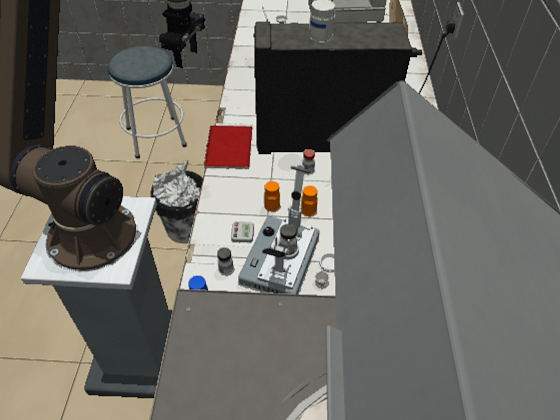

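View pics/side0.png

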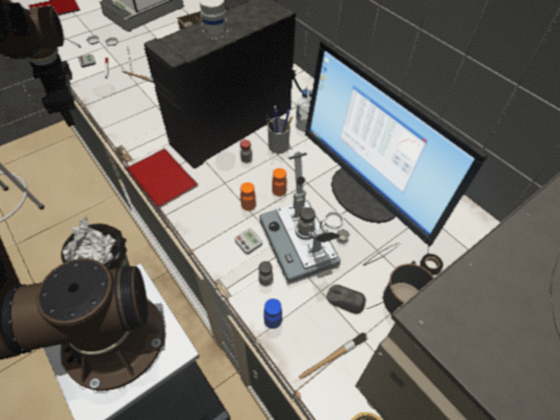

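The side view shows the shaker at about (298,242). The latch lever with its black paddle is at (325,242), the upright strap at (297,175), and the capped bottle in the cup at (307,222). Lookalikes are two orange bottles (248,195) and (279,181), a blue one (272,313), the spare (265,272) and the small bottle (246,150). The target is the bottle in the cup. Next I'll crop close and measure.

```bash
python3 - <<'E'
from h import *
a=np.load('side0.npz');b=np.load('scene0.npz')
A=cv2.resize(a['image'][140:290,230:370],None,fx=4,fy=4,interpolation=2)[:, :]
B=cv2.resize(b['image'][145:300,225:345],None,fx=4,fy=4,interpolation=2)
h=600; A=A[:h];B=B[:h]
c=np.hstack([A,B])
cv2.imwrite('pics/crop0.png',cv2.resize(c,(800,int(c.shape[0]*800/c.shape[1]))))
print(c.shape)
for n,d in(('side',a),('scene',b)):
    W=cloud(d); z=W[...,2]
    m=(abs(z-54)<5)&(W[...,0]>400)&(W[...,0]<800)&(abs(W[...,1])<400)
    num,l,st,ce=cv2.connectedComponentsWithStats(m.astype(np.uint8))
    k=1+np.argmax(st[1:,4]); P=W[l==k]
    print(n,st[k],np.nanmedian(z[l==k]),cv2.minAreaRect(P[:,:2].astype(np.float32)))
    for lo,hi in((60,130),(130,160),(160,220),(220,330)):
        m=(z>lo)&(z<hi)&(W[...,0]>400)&(W[...,0]<800)&(W[...,1]>-200)&(W[...,1]<380)
        num,l,st,ce=cv2.connectedComponentsWithStats(m.astype(np.uint8))
        for k in range(1,num):
            if st[k,4]>15: print(lo,st[k].tolist(),np.round(W[l==k].mean(0)),np.round(W[l==k].min(0)),np.round(W[l==k].max(0)))
E
```

```text
(600, 1040, 3)
side [ 277  204   60   64 1062] 55.13633201449799 ((567.730224609375, -61.39807891845703), (213.91761779785156, 96.64226531982422), 74.62451934814453)
60 [267, 111, 24, 32, 479] [742. 290.  90.] [704. 254.  60.] [786. 335. 130.]
60 [186, 128, 35, 30, 481] [500. 375.  96.] [446. 368.  60.] [569. 380. 130.]
60 [240, 139, 11, 12, 103] [616. 307.  77.] [600. 291.  61.] [636. 328.  84.]
60 [272, 168, 15, 18, 208] [620. 128.  83.] [601. 110.  60.] [646. 155.  98.]
60 [240, 182, 16, 18, 217] [509. 139.  83.] [489. 122.  60.] [533. 165.  96.]
60 [291, 201, 26, 38, 418] [561. -51.  94.] [ 535. -110.   60.] [595.  22. 130.]
60 [308, 238, 16, 19, 138] [ 544. -132.   83.] [ 527. -144.   60.] [ 567. -117.  126.]
60 [261, 261, 12, 14, 84] [408. -98.  77.] [ 400. -114.   63.] [419. -78.  83.]
130 [184, 122, 33, 21, 203] [495. 375. 145.] [445. 368. 130.] [558. 380. 160.]
130 [294, 193, 12, 11, 83] [581. -12. 143.] [565. -21. 130.] [596.  -3. 160.]
130 [300, 207, 16, 16, 203] [565. -66. 143.] [545. -85. 131.] [588. -41. 150.]
130 [308, 222, 20, 17, 135] [ 547. -125.  147.] [ 524. -144.
[... 1238 characters left out ...]
 108] [576. -14. 144.] [560. -25. 131.] [595.  -4. 160.]
130 [280, 223, 16, 16, 200] [562. -69. 141.] [543. -88. 131.] [582. -44. 146.]
130 [269, 237, 21, 19, 118] [ 548. -128.  146.] [ 519. -149.  132.] [ 569. -104.  160.]
160 [255, 99, 51, 19, 625] [504. 374. 190.] [440. 363. 160.] [595. 380. 220.]
160 [289, 189, 12, 24, 177] [579.  -9. 190.] [563. -22. 161.] [592.   6. 220.]
160 [262, 248, 23, 9, 129] [ 533. -181.  196.] [ 507. -195.  160.] [ 558. -150.  208.]
220 [254, 67, 51, 35, 1282] [503. 374. 276.] [440. 361. 220.] [588. 380. 330.]
220 [301, 75, 7, 7, 18] [586. 379. 298.] [577. 376. 286.] [595. 380. 308.]
220 [290, 164, 20, 26, 239] [584.  12. 260.] [561.  -0. 220.] [608.  24. 292.]
```

View pics/crop0.png

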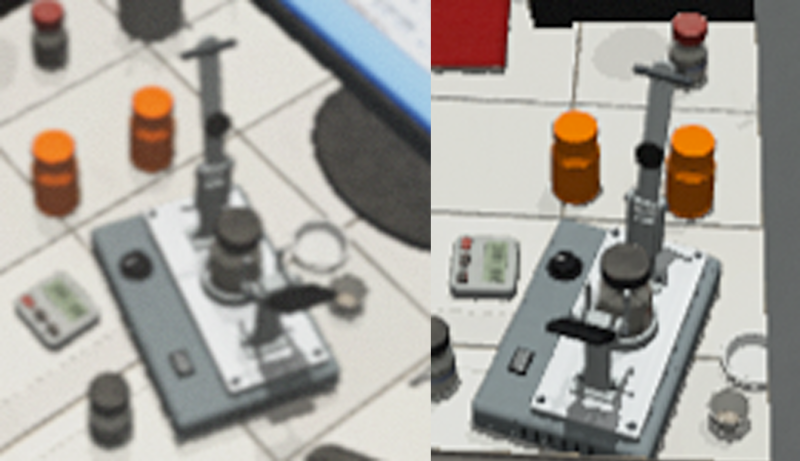

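The crop confirms it: the black-capped bottle is in the cup, the strap is upright behind it with its pin at the top, and the black paddle is raised on the latch post. Shaker y runs at about 74.5° in world, the bottle is near (565,-64), and the strap angle is near 1.80. Before moving I'll check for tall obstacles.

```bash
cat >> h.py <<'E'
YA=np.radians(74.5); YY=np.array([np.cos(YA),np.sin(YA)]); XX=np.array([YY[1],-YY[0]]); B=np.array([565.,-64.])
def shk(p): # mechanism coords: x'-20, y', z
    p=np.asarray(p,float); d=p[...,:2]-B
    return np.stack([d@XX,d@YY,p[...,2]],-1)
def st():
    s=env.state(); rz=R.from_euler('xyz',s['tcp_rot']); 
    print('t',round(s['t'],2),'shk',np.round(shk(s['eef_pos']),1),'xyz',np.round(s['eef_pos'],1),'rot',np.round(s['tcp_rot'],3),'yaw-rel',round(float(np.degrees(s['tcp_rot'][2])-164.5),2),'F',np.round(s['ft_force'],1),'q',np.round(s['joints'],2),'op',round(float(s['opening']),2)); return s
E
python3 - <<'E'
from h import *
W=np.concatenate([cloud(np.load(f)).reshape(-1,3) for f in('side0.npz','scene0.npz')])
W=W[~np.isnan(W[:,0])]
for y in range(-400,400,50):
    m=(W[:,2]>170)&(W[:,0]>300)&(W[:,1]>y)&(W[:,1]<=y+50)
    h=np.histogram(W[m,0],np.arange(300,1000,50))[0]; print(y,h)
W2=shk(W); m=(abs(W2[:,0])<15)&(W2[:,2]>165)&(W2[:,1]>30)&(W2[:,1]<120)
p=W2[m]; k=np.polyfit(p[:,2],p[:,1],1); print('strap fit',k,'at157',np.polyval(k,157),'theta',np.pi/2+np.arctan(k[0]),p.mean(0))
m=(abs(W2[:,0])<40)&(W2[:,2]>160)&(W2[:,1]<-70)&(W2[:,1]>-170); p=W2[m]; k=np.polyfit(p[:,1],p[:,2],1); print('lever',k,p.mean(0),p.min(0),p.max(0))
s=st(); Rm=R.from_euler('xyz',s['tcp_rot'])
for w in((310,330,260),(602,50,250)): print(w,Rm.inv().apply(np.array(w)-s['eef_pos']))
print(B+130*YY)
E
```

```text
-400 [0 0 0 0 0 0 0 0 0 0 0 0 0]
-350 [  0   0   0   0   0   0   0   0   0   0 582   0   0]
-300 [   0    0    0    0    0    0    0    0    0    0 1597    0    0]
-250 [   0    0    0    0    0    0    0    0    0    0 1550    0    0]
-200 [   0    0    0    0  248   34    0    0    0    0 1447    0    0]
-150 [   0    0    0    0    5    0    0    0    0    0 1358    0    0]
-100 [   0    0    0    0    0    0    0    0    0    0 1279    0    0]
-50 [   0    0    0    0    0  241    0    0    0    0 1176    0    0]
0 [   0    0    0    0    0  455   31    0    0    0 1124    0    0]
50 [   0    0    0    0    0    0    0    0    0    0 1051    0    0]
100 [  0   0   0   0   0   0   0   0   0   0 983   0   0]
150 [  0   0   0   0   0   0   0   0   0   0 930   0   0]
200 [  0   0   0   0   0   0   0   0   0   0 698   0   0]
250 [0 0 0 0 0 0 0 0 0 0 1 7 0]
300 [0 0 0 0 0 0 0 0 0 0 0 7 0]
350 [   0    0  515 2466 2240 2176 2087 2001 1940 1519  441   26    0]
strap fit [0.27673116 5.80262572] at157 49.24941733530541 theta 1.840771266977737 [ -0.38302917  70.1750954  232.6173548 ]
lever [ -0.78319869 103.61482314] [  -0.73615914 -117.26707101  195.45823964] [ -23.71944654 -134.58840113  160.26124311] [ 23.25399378 -79.07901139 208.84783094]
t 0.1 shk [-530.8  534.7  214.1] xyz [196.4 593.1 214.1] rot [-3.141 -0.     2.822] yaw-rel -2.82 F [-0.   0.1  0.7] q [ 1.15  0.49  1.56 -0.    1.09 -0.11] op 1.0
(310, 330, 260) [-190.58791949 -214.10680529  -45.66799813]
(602, 50, 250) [-555.80716481 -388.10693873  -35.52618332]
[599.74098889  61.27195892]
```

```bash
python3 -m pendant '[[[0,-0.03,-0.034,-0.01,-0.01],[0,-0.06,-0.068,-0.02,-0.02],[0,-0.09,-0.1,-0.03,-0.03],[0,-0.12,-0.135,-0.04,-0.04],[0,-0.15,-0.17,-0.046,-0.049],[0,-0.18,-0.2,-0.046,-0.049],[0,-0.19,-0.214,-0.046,-0.049],[0,-0.19,-0.214,-0.046,-0.049]]]'
python3 - <<'E'
from h import *
s=st(); Rm=R.from_euler('xyz',s['tcp_rot'])
t=np.r_[B+130*YY,250]; print(t,Rm.inv().apply(t-s['eef_pos']))
E
```

```text
t: 0.9
eef_pos: [310.1, 328.8, 260.8]
tcp_rot: [-3.141, 0.0, 2.868]
ft_force: [-0.9, -0.4, -0.2]
opening: 0.385
t 0.9 shk [-350.6  310.3  260.8] xyz [310.1 328.8 260.8] rot [-3.141  0.     2.868] yaw-rel -0.17 F [-0.9 -0.4 -0.2] q [ 0.67  0.19  1.9  -0.    1.05 -0.63] op 0.38
[599.74098889  61.27195892 250.        ] [-351.15620974 -179.28609812   10.8093802 ]
```

```bash
python3 -m pendant '[[[0,-0.044,-0.022,0,0],[0,-0.088,-0.045,0,0],[0,-0.132,-0.067,0,0],[0,-0.176,-0.09,0,0],[0,-0.22,-0.112,0,0],[0,-0.264,-0.135,0.005,0],[0,-0.308,-0.157,0.01,0],[0,-0.351,-0.18,0.012,0]]]'
python3 - <<'E'
from h import *
s=st()
d=cam('side');cv2.imwrite('pics/a.png',cv2.resize(d['image'][90:300,190:400],None,fx=3,fy=3)[:600])
E
```

```text
t: 1.7
eef_pos: [601.0, 62.6, 247.7]
tcp_rot: [3.141, -0.001, 2.871]
ft_force: [0.7, 0.9, 0.2]
opening: 0.004
t 1.7 shk [  0.9 131.6 247.7] xyz [601.   62.6 247.7] rot [ 3.141e+00 -1.000e-03  2.871e+00] yaw-rel 0.01 F [0.7 0.9 0.2] q [-0.01  0.43  1.57  0.    1.14 -1.31] op 0.0
```

View pics/a.png

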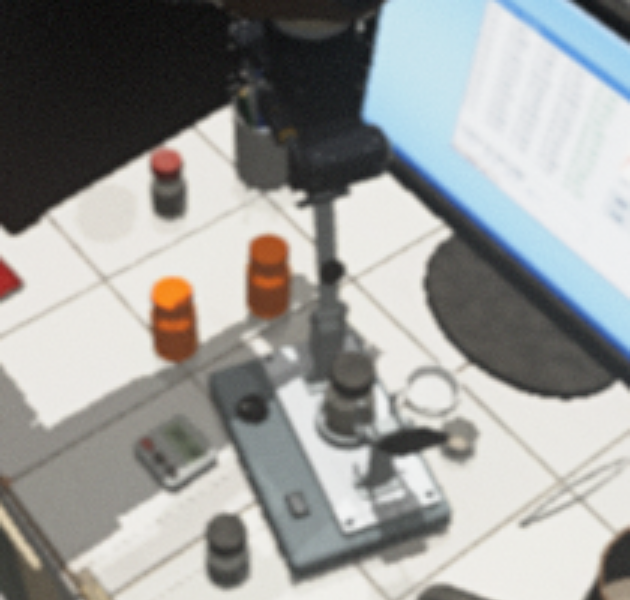

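The strap is still upright in the picture, with the closed gripper behind it and free of the orange bottles. Now I push it to vertical, then along the arc.

```bash
python3 -m pendant '[[[0,0,-0.012,0,0],[0,0,-0.022,0,0],[0,0,-0.03,0,0],[0,0,-0.037,0,0],[0,0,-0.044,0,0],[0,0,-0.05,0,0],[0,0,-0.056,0,0],[0,0,-0.062,0,0]]]'
python3 -c "from h import *;st()"
```

```text
t: 2.55
eef_pos: [582.9, 3.0, 248.7]
tcp_rot: [3.141, 0.0, 2.871]
ft_force: [0.9, -0.3, 0.0]
opening: 0.004
t 2.55 shk [ -0.7  69.4 248.7] xyz [582.9   3.  248.7] rot [3.141 0.    2.871] yaw-rel -0.01 F [ 0.9 -0.3  0. ] q [-0.11  0.4   1.62  0.    1.12 -1.41] op 0.0
```

```bash
python3 -m pendant '[[[0,0,-0.006,0.001,0],[0,0,-0.015,0.0025,0],[0,0,-0.024,0.004,0],[0,0,-0.033,0.007,0],[0,0,-0.041,0.01,0],[0,0,-0.049,0.0145,0],[0,0,-0.056,0.0195,0],[0,0,-0.063,0.0255,0]]]'
python3 - <<'E'
from h import *
s=st()
for n in('side','scene'):
    W2=shk(cloud(cam(n)).reshape(-1,3)); m=(abs(W2[:,0])<12)&(W2[:,2]>165)&(W2[:,1]>-70)&(W2[:,1]<60)
    p=W2[m]; print(len(p)); 
    for y in range(-70,60,10):
        q=p[(p[:,1]>=y)&(p[:,1]<y+10)]
        if len(q): print(y,len(q),np.round(np.percentile(q[:,2],[0,50,100])))
E
```

```text
t: 3.35
eef_pos: [566.0, -58.0, 222.6]
tcp_rot: [3.142, 0.0, 2.871]
ft_force: [0.1, 0.3, -0.1]
opening: 0.01
t 3.35 shk [ -0.6   6.1 222.6] xyz [566.  -58.  222.6] rot [3.142 0.    2.871] yaw-rel -0.02 F [ 0.1  0.3 -0.1] q [-0.22  0.4   1.69  0.    1.05 -1.52] op 0.01
1319
-70 96 [342. 491. 531.]
-60 402 [342. 510. 558.]
-50 240 [342. 377. 557.]
-40 43 [376. 402. 552.]
-30 80 [255. 411. 541.]
-20 42 [240. 538. 540.]
-10 56 [226. 538. 541.]
0 97 [190. 249. 541.]
10 65 [189. 537. 541.]
20 47 [188. 539. 541.]
30 40 [184. 539. 541.]
40 46 [169. 539. 553.]
50 65 [167. 544. 555.]
1411
-70 360 [337. 490. 551.]
-60 226 [337. 531. 552.]
-50 290 [253. 376. 552.]
-40 69 [243. 403. 537.]
-30 93 [385. 414. 537.]
-20 43 [382. 535. 537.]
-10 43 [193. 534. 537.]
0 62 [186. 534. 538.]
10 36 [185. 535. 537.]
20 38 [186. 534. 536.]
30 37 [178. 535. 537.]
40 63 [165. 537. 548.]
50 51 [166. 540. 547.]
```

```bash
python3 -m pendant '[[[0,0,-0.006,0.006,0],[0,0,-0.012,0.013,0],[0,0,-0.017,0.0205,0],[0,0,-0.021,0.0285,0],[0,0,-0.0245,0.037,0],[0,0,-0.027,0.0455,0],[0,0,-0.028,0.05,0],[0,0,-0.0285,0.054,0]]]'
python3 -c "from h import *;st()"
```

```text
t: 4.25
eef_pos: [558.5, -84.8, 168.6]
tcp_rot: [3.142, -0.0, 2.871]
ft_force: [-0.8, 0.3, 0.2]
opening: 0.006
t 4.25 shk [ -0.7 -21.8 168.6] xyz [558.5 -84.8 168.6] rot [ 3.142 -0.     2.871] yaw-rel -0.02 F [-0.8  0.3  0.2] q [-0.27  0.46  1.76  0.    0.92 -1.57] op 0.01
```

```bash
python3 -m pendant '[[[0,0,-0.0005,0.001,0],[0,0,-0.001,0.002,0],[0,0,-0.001,0.003,0],[0,0,-0.001,0.004,0],[0,0,-0.001,0.005,0],[0,0,-0.001,0.006,0],[0,0,-0.001,0.006,0],[0,0,-0.001,0.006,0]]]'
python3 -c "from h import *;st()"
```

```text
t: 5.05
eef_pos: [558.3, -85.7, 163.1]
tcp_rot: [3.142, 0.0, 2.871]
ft_force: [-0.1, 0.0, 0.4]
opening: 0.002
t 5.05 shk [ -0.6 -22.7 163.1] xyz [558.3 -85.7 163.1] rot [3.142 0.    2.871] yaw-rel -0.01 F [-0.1  0.   0.4] q [-0.27  0.46  1.77  0.    0.91 -1.57] op 0.0
```

```bash
python3 -m pendant '[[[0,0,0,0.0005,0],[0,0,0,0.001,0],[0,0,0,0.0015,0],[0,0,0,0.002,0],[0,0,0,0.0025,0],[0,0,0,0.003,0],[0,0,0,0.003,0],[0,0,0,0.003,0]]]'
python3 -c "from h import *;st()"
```

```text
t: 5.85
eef_pos: [558.3, -85.8, 160.2]
tcp_rot: [-3.142, 0.0, 2.871]
ft_force: [-1.7, -1.1, 3.7]
opening: 0.009
t 5.85 shk [ -0.6 -22.8 160.2] xyz [558.3 -85.8 160.2] rot [-3.142  0.     2.871] yaw-rel -0.02 F [-1.7 -1.1  3.7] q [-0.27  0.47  1.77 -0.    0.9  -1.57] op 0.01
```

Contact with the cap: 3.7 N, rising with travel. I'll press 1 mm more, then lift off and turn 90° on the way up so the body is narrow along the shaker's y for the lever.

```bash
python3 -m pendant '[[[0,0,0,0.001,0],[0,0,0,0.001,0],[0,0,0,-0.01,0],[0,0,0,-0.04,0],[0,0,0,-0.08,0.15],[0,0,0,-0.08,0.3],[0,0,0,-0.08,0.45],[0,0,0,-0.08,0.6]]]'
python3 - <<'E'
from h import *
st()
d=cam('side');cv2.imwrite('pics/b.png',cv2.resize(d['image'][130:290,220:380],None,fx=3.75,fy=3.75,interpolation=2))
for n in('side','scene'):
    W2=shk(cloud(cam(n)).reshape(-1,3)); m=(abs(W2[:,0])<12)&(W2[:,2]>120)&(W2[:,2]<225)
    p=W2[m]
    print(n,[(y,np.round(np.median(q[:,2]))) for y in range(-150,70,10) if len(q:=p[(p[:,1]>=y)&(p[:,1]<y+10)])])
E
```

```text
t: 6.65
eef_pos: [558.2, -85.5, 240.9]
tcp_rot: [3.141, 0.0, 2.265]
ft_force: [0.2, -0.7, -0.6]
opening: 0.003
t 6.65 shk [ -0.8 -22.6 240.9] xyz [558.2 -85.5 240.9] rot [3.141 0.    2.265] yaw-rel -34.74 F [ 0.2 -0.7 -0.6] q [-0.27  0.38  1.68  0.    1.09 -0.96] op 0.0
side [(-130, np.float64(205.0)), (-120, np.float64(200.0)), (-110, np.float64(191.0)), (-100, np.float64(178.0)), (-90, np.float64(164.0)), (-80, np.float64(162.0)), (-70, np.float64(165.0)), (-60, np.float64(164.0)), (-50, np.float64(164.0)), (-40, np.float64(163.0)), (-30, np.float64(164.0)), (-20, np.float64(144.0)), (-10, np.float64(161.0)), (0, np.float64(162.0)), (10, np.float64(162.0)), (20, np.float64(161.0)), (30, np.float64(159.0)), (40, np.float64(128.0)), (50, np.float64(131.0))]
scene [(-140, np.float64(202.0)), (-130, np.float64(202.0)), (-120, np.float64(194.0)), (-110, np.float64(184.0)), (-100, np.float64(174.0)), (-90, np.float64(162.0)), (-80, np.float64(161.0)), (-70, np.float64(161.0)), (-60, np.float64(161.0)), (-50, np.float64(160.0)), (-40, np.float64(160.0)), (-30, np.float64(159.0)), (-20, np.float64(155.0)), (-10, np.float64(159.0)), (0, np.float64(159.0)), (10, np.float64(159.0)), (20, np.float64(159.0)), (30, np.float64(159.0)), (40, np.float64(157.0)), (50, np.float64(158.0)), (60, np.float64(158.0))]
```

View pics/b.png

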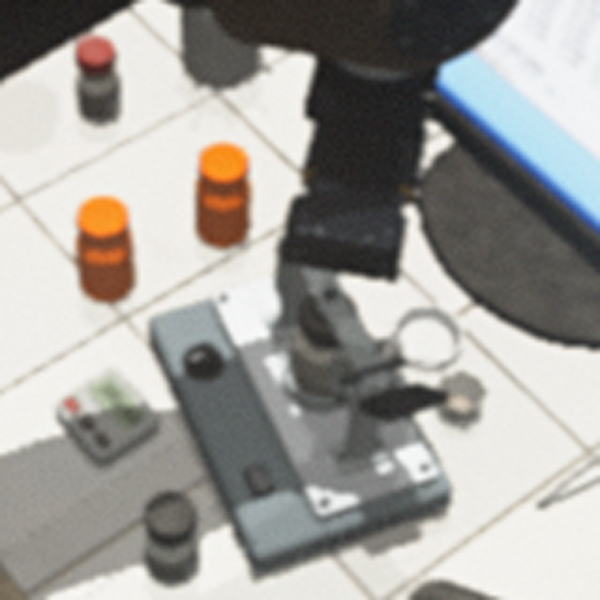

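The strap now lies level on the cap, reaching the latch with a slope of about 0.03. The bottle is upright in the cup and the lever is still up. Now I go to the inner side of the paddle.

```bash
python3 -m pendant '[[[0,-0.008,-0.011,0,0.14],[0,-0.016,-0.022,0,0.28],[0,-0.024,-0.033,0,0.42],[0,-0.03,-0.044,0,0.56],[0,-0.038,-0.053,0,0.7],[0,-0.038,-0.053,0,0.84],[0,-0.038,-0.053,0,0.964],[0,-0.038,-0.053,0,0.964]]]'
python3 -c "from h import *;st()"
```

```text
t: 7.6
eef_pos: [542.2, -149.0, 240.2]
tcp_rot: [-3.141, -0.0, 1.309]
ft_force: [0.1, 0.1, 0.9]
opening: 0.003
t 7.6 shk [  0.7 -88.  240.2] xyz [ 542.2 -149.   240.2] rot [-3.141 -0.     1.309] yaw-rel -89.5 F [0.1 0.1 0.9] q [-0.39  0.38  1.68  0.    1.08 -0.12] op 0.0
```

```bash
python3 -m pendant '[[[0,0,0,0.02,0],[0,0,0,0.04,0],[0,-0.002,0,0.048,0],[0,-0.008,0,0.049,0],[0,-0.012,0,0.051,0],[0,-0.016,0,0.055,0],[0,-0.02,0,0.059,0],[0,-0.0235,0,0.0645,0]]]'
python3 -c "from h import *;st()"
```

```text
t: 8.4
eef_pos: [536.3, -172.2, 175.8]
tcp_rot: [3.14, 0.0, 1.307]
ft_force: [0.5, 0.3, 1.2]
opening: 0.004
t 8.4 shk [   1.2 -112.   175.8] xyz [ 536.3 -172.2  175.8] rot [3.14  0.    1.307] yaw-rel -89.61 F [0.5 0.3 1.2] q [-0.43  0.45  1.76 -0.    0.94 -0.16] op 0.0
```

```bash
python3 -m pendant '[[[0,-0.003,0,0.005,0],[0,-0.0055,0,0.011,0],[0,-0.0075,0,0.017,0],[0,-0.009,0,0.023,0],[0,-0.01,0,0.029,0],[0,-0.012,0,0.034,0],[0,-0.014,0,0.039,0],[0,-0.017,0,0.044,0]]]'
python3 -c "from h import *;st()"
```

```text
t: 9.2
eef_pos: [531.7, -188.1, 131.3]
tcp_rot: [3.141, -0.0, 1.307]
ft_force: [0.6, 1.1, 2.4]
opening: 0.003
t 9.2 shk [   1.1 -128.5  131.3] xyz [ 531.7 -188.1  131.3] rot [ 3.141 -0.     1.307] yaw-rel -89.61 F [0.6 1.1 2.4] q [-0.46  0.5   1.8   0.    0.84 -0.19] op 0.0
```

```bash
python3 -m pendant '[[[0,-0.001,0,0.004,0],[0,-0.002,0,0.008,0],[0,-0.0025,0,0.012,0],[0,-0.003,0,0.016,0],[0,-0.003,0,0.019,0],[0,-0.003,0,0.022,0],[0,-0.003,0,0.022,0],[0,-0.003,0,0.022,0]]]'
python3 - <<'E'
from h import *
st()
d=cam('side');cv2.imwrite('pics/c.png',cv2.resize(d['image'][130:290,220:380],None,fx=3.75,fy=3.75,interpolation=2))
E
```

```text
t: 10.0
eef_pos: [530.8, -190.9, 109.5]
tcp_rot: [-3.141, -0.0, 1.307]
ft_force: [-0.2, 0.1, -0.6]
opening: 0.001
t 10.0 shk [   0.9 -131.4  109.5] xyz [ 530.8 -190.9  109.5] rot [-3.141 -0.     1.307] yaw-rel -89.62 F [-0.2  0.1 -0.6] q [-0.46  0.53  1.82  0.    0.79 -0.2 ] op 0.0
```

View pics/c.png

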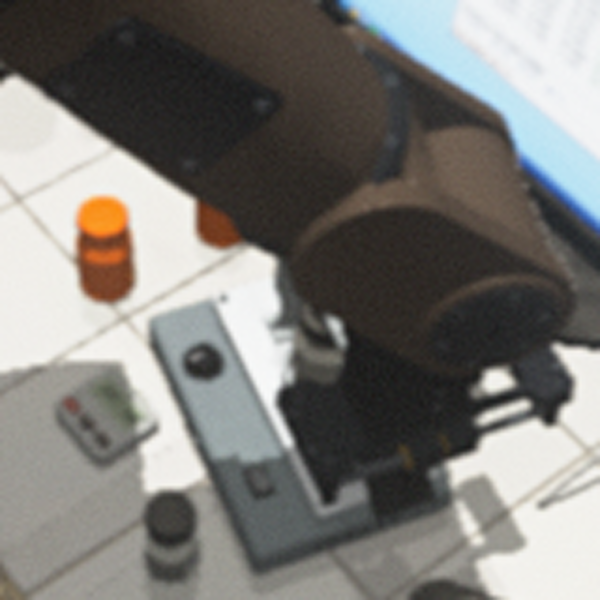

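The arm hides the latch in this view. The force is low, so the lever isn't at its stop yet. I'll press down in small steps.

```bash
python3 -m pendant '[[[0,0,0,0.001,0],[0,0,0,0.002,0],[0,0,0,0.003,0],[0,0,0,0.004,0],[0,0,0,0.005,0],[0,0,0,0.005,0],[0,0,0,0.005,0],[0,0,0,0.005,0]]]'
python3 -c "from h import *;st()"
```

```text
t: 10.85
eef_pos: [530.9, -190.9, 104.6]
tcp_rot: [-3.142, -0.0, 1.307]
ft_force: [-0.3, -0.1, 0.6]
opening: 0.003
t 10.85 shk [   1.  -131.4  104.6] xyz [ 530.9 -190.9  104.6] rot [-3.142 -0.     1.307] yaw-rel -89.63 F [-0.3 -0.1  0.6] q [-0.46  0.54  1.82  0.    0.78 -0.2 ] op 0.0
```

```bash
python3 -m pendant '[[[0,0,0,0.001,0],[0,0,0,0.002,0],[0,0,0,0.003,0],[0,0,0,0.004,0],[0,0,0,0.004,0],[0,0,0,0.004,0],[0,0,0,0.004,0],[0,0,0,0.004,0]]]'
python3 -c "from h import *;st()"
```

```text
t: 11.65
eef_pos: [531.3, -191.6, 101.8]
tcp_rot: [3.14, 0.001, 1.307]
ft_force: [-3.4, -2.6, 13.3]
opening: 0.005
t 11.65 shk [   1.6 -131.9  101.8] xyz [ 531.3 -191.6  101.8] rot [3.140e+00 1.000e-03 1.307e+00] yaw-rel -89.62 F [-3.4 -2.6 13.3] q [-0.46  0.55  1.82 -0.    0.77 -0.2 ] op 0.01
```

The force rose to 13 N within the last 2 mm, so the lever is at its stop. One more millimetre, then straight up and aside to look.

```bash
python3 -m pendant '[[[0,0,0,0.001,0],[0,0,0,0.001,0],[0,0,0,-0.01,0],[0,0,0,-0.05,0],[0,0,0,-0.1,0],[0,0,0,-0.15,0],[0,0,0,-0.18,0],[0,0,0,-0.18,0]]]'
python3 -m pendant '[[[0,0,-0.03,0,0],[0,0,-0.06,0,0],[0,-0.04,-0.09,0,0],[0,-0.08,-0.12,0,0],[0,-0.12,-0.12,0,0],[0,-0.16,-0.12,0,0],[0,-0.18,-0.12,0,0],[0,-0.18,-0.12,0,0]]]'
python3 - <<'E'
from h import *
st(); I=[]
for n,(v,u) in(('side',(150,230)),('scene',(160,215))):
    d=cam(n); I.append(cv2.resize(d['image'][v:v+140,u:u+130],(400,430),interpolation=2))
    W2=shk(cloud(d).reshape(-1,3)); m=(abs(W2[:,0])<12)&(W2[:,2]>60)&(W2[:,2]<225)
    p=W2[m]
    print(n,[(y,float(np.round(np.median(q[:,2])))) for y in range(-160,70,10) if len(q:=p[(p[:,1]>=y)&(p[:,1]<y+10)])])
cv2.imwrite('pics/d.png',np.hstack(I))
E
```

```text
t: 12.45
eef_pos: [531.9, -191.3, 285.1]
tcp_rot: [3.135, 0.001, 1.307]
ft_force: [-0.3, 0.3, 0.6]
opening: 0.008
t: 13.25
eef_pos: [367.1, -335.0, 279.4]
tcp_rot: [-3.14, -0.001, 1.304]
ft_force: [-0.5, 0.4, -0.1]
opening: 0.005
t 13.25 shk [-118.2 -314.1  279.4] xyz [ 367.1 -335.   279.4] rot [-3.140e+00 -1.000e-03  1.304e+00] yaw-rel -89.78 F [-0.5  0.4 -0.1] q [-0.87  0.24  1.77 -0.    1.13 -0.61] op 0.01
side [(-50, 161.0), (-40, 161.0), (-30, 160.0), (-20, 141.0), (-10, 150.0), (0, 148.0), (10, 143.0), (20, 142.0), (40, 76.0), (50, 82.0)]
scene [(-140, 91.0), (-130, 100.0), (-120, 108.0), (-110, 115.0), (-100, 117.0), (-90, 157.0), (-80, 128.0), (-70, 159.0), (-60, 158.0), (-50, 157.0), (-40, 157.0), (-30, 132.0), (-20, 140.0), (-10, 157.0), (0, 157.0), (10, 158.0), (20, 157.0), (30, 157.0), (40, 136.0), (50, 158.0), (60, 61.0)]
```

View pics/d.png

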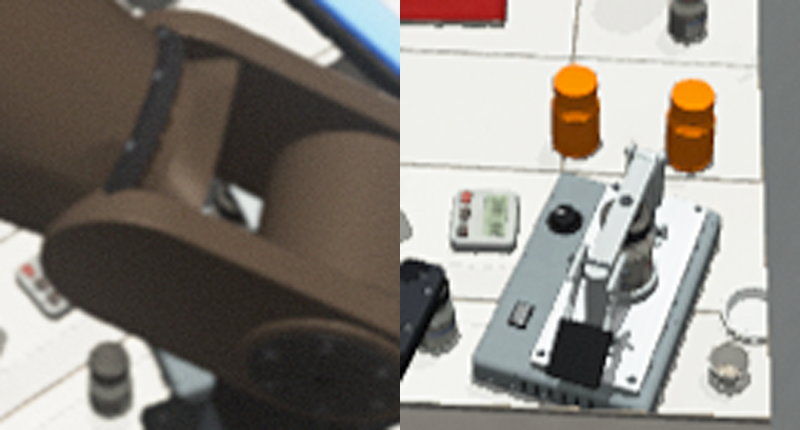

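The scene view shows the lever down, with its black paddle at (580,350) and hooks over the strap pin at (597,265). The strap is level and the bottle is upright in the cup. The paddle face is at z 91 to 108 over y' −135 to −115, which matches the lever-at-0 geometry. The strap reads level and has dropped about 3 mm at the pin. The timer, the dish, the crucible and the orange bottles haven't moved.

```bash
python3 - <<'E'
from h import *
st(); print(env.job_done())
E
```

```text
t 13.35 shk [-118.2 -311.8  279.7] xyz [ 367.8 -332.9  279.7] rot [-3.140e+00 -1.000e-03  1.306e+00] yaw-rel -89.68 F [-0.2 -0.4  0.4] q [-0.87  0.24  1.77  0.    1.13 -0.6 ] op 0.0
the job is handed in; nothing more can be done
None
```

The job is done and handed in at about 13.4 s. With the fingers shut, I pushed the strap over until its pad lay on the cap. I then pushed the cam lever down until the force rose to 13 N at its stop, and moved clear.

**Last checks (scene camera only, because the arm blocked the side view):**
- **Strap:** it reads level and dropped about 3 mm at the pin end when the lever went down.
- **Lever:** its paddle lies about 0.68 rad below level by depth readings (0.70 nominal), and the hooks are over the pin.
- **Bottle:** it is upright in its cup.
- **Other things on the bench:** the timer, dish, crucible and orange bottles look unmoved. The spare bottle is partly hidden behind the gripper in that last view. The side picture taken while I was pressing the lever showed it in place, and I moved off well above it with no contact force.

No check failed or disagreed.

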